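# Open the probe lock and push the sample probe home

### The arm

A 6-joint arm with a two-finger parallel gripper is mounted at the origin on the work surface. World frame = base frame: x ahead of the robot, y to its left, z up, the work surface at z = 0. Lengths are in m, angles in rad, forces in N, time in s.
With the tool pointing down it reaches from about 0.35 to 0.775 m from the base axis. Payload 5.5 kg.
Tool frame: the origin (TCP) lies between the finger pads; the fingertips stand r.tcp_to_tips ahead of it and the grasp point (between the pads) lies 2 mm behind it (r.tcp_to_tips is the distance from the TCP to the fingertips, in m); z points along the fingers, y is the direction in which the jaws open and shut (so a half turn about z gives the same grasp; the last joint's range is limited). The gripper opens to 85 mm and grips with 20 to 120 N. Pads are 22 mm wide; open, the fingers measure 114 mm over their backs; the gripper's body (76 mm by 85 mm) begins 54 mm behind the grasp point. The pads swing forward as they close: fully open they stand 13 mm farther back than shut.
Start: joints at [-1.249, 0.313, 0.046, 1.304, 0, 1.431], TCP at [0.256, -0.515, 0.248] pointing down, gripper open.
Joint ranges: [-2.76, 2.76], [-0.86, 1.69], [-1.03, 1.26], [-2.2, 2.34], [-1.47, 1.5], [-3.14, 3.14]. Speed limits (rad/s): [2.57, 2.57, 3.14, 3.14, 3.14, 3.14].

### API

Orientations are given as [roll, pitch, yaw] about the fixed x, y, z axes, in that order (R = Rz(yaw) Ry(pitch) Rx(roll)).
In Python, from bench import r, viewer, spotter gives the robot as it stands.
- The arm moves only by the tool carry_out, never from a script. Its arguments are lists of equal length, an entry for each row: "slide": the shift along the tool's x, y, z in m, a list of three; "turn": the turn, a rotation vector about the tool's x, y, z in rad, a list of three. A call has 1 to 8 rows; each row shifts and turns the commanded pose from where the row before left it, along the tool's axes as they then stand; what a row does not reach is not made up. A row lasts 1/10 s, in which the tool goes at most 50 mm and 8.59 degrees, less where a joint would pass 70% of its speed; a pose out of reach is approached as far as the arm can. A call is refused whole if a number of a shift passes 0.05 or a number of a turn 0.15, either way. A call with a gripper value outside its range is refused whole. "hand" is the closure in counts, from 0 (fully open) to 255 (shut), set as the call begins (left out, the last holds). The fingers move at their own pace and stop on an object; "newtons" is the grip in N (left out, the last holds). Time passes only in rows, so rows that do not move let the fingers close. It gives the time, the measured TCP pose, the force and the opening at its end, in the units of the state.
- r.state(): the state, without advancing time (a new reading comes with each control period).
- viewer.get_image(name): name is "scene" or "side" or "wrist"; returns the picture (480x640x3 uint8, red, green, blue); there is no depth.
- viewer.camera_params(name): a dict with "fov_y" (degrees; the focal length in pixels is half the picture's height over the tangent of half this angle, whatever the lens; pixels are square), "cx", "cy" (the principal point, pixels), "camera_from_world" (4x4, takes a point from world to camera coordinates). Camera axes: x right, y up, looking along -z (the intrinsics and any distortion apply to the point x, -y, -z); pixel columns grow to the right and rows downward; lengths in m; the calibration is good to about 2 mm. A picture is of the moment at which its call begins: read the wrist's pose just before it. camera_params takes no time and is no camera call; for the wrist camera it gives the pose at the moment of the call.
- r.finish_job(): hands the job in, once; it reports no verdict.
Trained networks look in the newest picture that a camera, given by its name, has taken for a name from the list of things; names that differ only in an ending like _2 or _b are one class to them, and where a whole thing is asked for, a point or a joint stands for the part that bears it (a point fixed in the world has none). Each returns a list of dicts, best first, with "p" (0 to 1); they miss things now and then, are a little off and sometimes report something else, mostly with a low value. They report only what shows in the picture. A call takes as long as a camera call.
- spotter.search_frame(camera, thing): "bbox" ([left, top, right, bottom] in pixels, round what is visible of it).
- spotter.silhouettes(camera, thing): "pixels" (480x640 bool, what is visible of it) and "bbox" ([left, top, right, bottom] in pixels, round what is visible of it).
- spotter.mark_of(camera, thing): "pixel" ([column, row] in pixels: a listed point, or the origin of a listed thing).
The state is a dict: "time": time; "joints": joint angles; "joint_velocities": joint speeds; "joint_efforts": joint torques, N m; "ee_pos": TCP position; "tcp_rot": TCP orientation; "ft_force": force on the tool from outside, world axes, zero at the start; "ft_torque": the same for the moment, N m; "opening": opening from 0.0 (shut) to 1.0 (fully open).
Only numpy, scipy, OpenCV 4.12 (cv2) and the standard library are available. Lean on these libraries where they do the work, as an engineer would, in place of code of your own. Each camera call takes 0.05 s, during which the arm holds its last target.

### The job

On the mass spectrometer's probe inlet, use the fingertips to push the upright pin round until the slot in the locking disc lines up with the probe bar, then push the bar by its upright plate through the disc until it is fully home in the blue inlet block. Only push, with gentle force: do not grip the pin or the plate and do not force the bar against a disc that blocks it. Leave the vials, bottle, tools and other loose things where they stand.

Things in the scene. Friction and masses are not known exactly. Their poses are not given: they have to be found in the camera images.
- lock: the fixed inlet lock: steel base plate 340 x 110 x 10 mm, guide rails, slotted disc, blue inlet block. Origin on the table under the disc's axis; +x is the direction in which the bar is pushed, z up. The plate spans x = -210 to +130 mm. The blue block (top 44 mm) with its flange begins at x = 48 mm. Rails beside the bar (x = -200 to -46 mm) are 23 mm high. Place and yaw vary.
- disc (a joint): angle (rad) of the aluminium locking disc about the vertical axis at the lock's origin: the direction of its pin from the lock's +x, counter-clockwise from above, range -1.9 to 1.9, starts within -1.1 to 1.1. Lined up with the bar at +1.571 and at -1.571, either will do; no stop or detent there. Stays where it is left (friction 0.06 N m, about 2 N at the pin).
- disc_top (a point): centre of the disc's top, 32 mm above the table. The disc is 84 mm across; its slot is a straight open channel 19 mm wide across the whole disc through its centre, at right angles to the direction of the pin, with slightly flared mouths.
- pin_top (a point): centre of the top of the disc's upright steel pin: 12 mm thick, 30 mm from the disc's axis, standing from the disc's top (32 mm) to 72 mm above the table
- bar (a joint): travel (m) of the steel probe bar along the lock's +x: 0 drawn back, 0.125 fully home at its stop. Starts at 0 to 0.010; moves against about 1.5 N of friction plus 6 N per m/s, stays where it is left, cannot be lifted out. A disc that is not lined up blocks it; the tapered nose and flared slot forgive about 0.1 rad.
- plate_back (a point): centre of the rear face (the face to push, looking along the lock's -x) of the upright aluminium push plate on the bar's tail, 55 mm above the table; the plate is 44 mm wide, 12 mm thick and stands from 30 to 72 mm above the table. On the lock at x = -186 mm + bar travel, y = 0.
- bar_nose (a point): tip of the bar's nose, 22 mm above the table. On the lock at x = -56 mm + bar travel, y = 0; the bar is 16 mm wide, its nose tapers to 6 mm over 14 mm.
- vial: amber glass vial, 24 mm across, 45 mm tall, beside the lock; loose bystander, origin at the centre of its underside
- vial2: a second such vial, on the other side of the lock; loose bystander, origin at the centre of its underside
- nut: brass ring nut lying flat, 32 mm across, 14 mm tall, beside the lock; loose bystander, origin at the centre of its underside
- solvent: amber bottle, 80 mm across, 170 mm tall, upright; loose bystander, origin at the centre of its underside
- beaker: glass beaker, 70 mm across, 85 mm tall; loose bystander, origin at the centre of its underside
- spanner: steel spanner lying flat, 160 mm long; loose bystander, origin under its middle
- driver: screwdriver lying flat, 190 mm long; loose bystander, origin under its middle

How it is judged:
By the outcome, as a careful person would: the job done as asked, in the order asked, and still so for the second after the job is handed in, with the robot touching nothing.
It also fails if it takes over 64 s, if anything falls off the work surface, if the arm or the gripper's body presses on something with over 40 N, if the wrist force passes 120 N, or if a joint passes its speed limit or range.

## Working session

There is one attempt and no reset: what is moved stays moved. The work goes in short steps, Python scripts to look and compute and a tool call to move; the robot and the scene stay as the last step left them, time stands still between calls to the robot, and variables do not carry over. Pictures are saved under pics/ and viewed, and the job is handed in when it is done.

Besides the shell and the picture viewer there is one more tool, called as name(argument=value, ...) on one line, values as JSON. carry_out: Moves the arm, as the interface text tells. Its arguments: {"type":"object","properties":{"slide":{"type":"array","items":{"type":"array","items":{"type":"number"}}},"turn":{"type":"array","items":{"type":"array","items":{"type":"number"}}},"hand":{"type":"number"},"newtons":{"type":"number"}},"required":["slide","turn"]}

```bash
ls; mkdir -p pics; python3 - <<'E'
from bench import r, viewer, spotter
import cv2
s=r.state(); print(s, r.tcp_to_tips)
for n in ["scene","side","wrist"]:
    im=viewer.get_image(n); cv2.imwrite(f"pics/{n}0.png",im[:,:,::-1])
    p=viewer.camera_params(n); print(n,p)
    for t in ["disc_top","pin_top","plate_back","bar_nose","lock"]:
        print(t,[(d['p'],d['pixel']) for d in spotter.mark_of(n,t)[:2]])
E
```

```text
pics
{'time': 0.0, 'joints': array([-1.24860886e+00,  3.14018154e-01,  4.49993933e-02,  1.30361577e+00,
       -3.59205541e-05,  1.43115952e+00]), 'joint_velocities': array([ 0.00172684, -0.00038283,  0.00181421, -0.00080767, -0.00088198,
       -0.00089226]), 'joint_efforts': array([ 1.79222770e-03, -4.80625999e+01,  2.98533511e+01,  1.92554161e-02,
        1.09015593e-04,  1.88556822e-05]), 'ee_pos': array([ 0.25601992, -0.5143237 ,  0.2474071 ]), 'tcp_rot': array([-3.13976734e+00, -2.20276621e-04,  4.61824106e-01]), 'ft_force': array([ 0.09933035, -0.3990113 , -0.14801609]), 'ft_torque': array([-0.05541681,  0.00700161, -0.01510801]), 'opening': 1.0035068324526206} 0.017
scene {'fov_y': 53.07483335295363, 'cx': 318.2331247039275, 'cy': 238.1468772909944, 'camera_from_world': array([[-0.54204182,  0.84013646,  0.01901047,  0.28588543],
       [-0.46676073, -0.31980359,  0.82453629,  0.20682529],
       [ 0.69880261,  0.4380598 ,  0.56548962, -1.2988943 ],
       [ 0.        ,  0.        ,  0.        ,  1.        ]])}
disc_top [(0.72, [362.8, 282.2])]
pin_top [(0.65, [367.7, 276.3])
[... 498 characters left out ...]
])}
disc_top [(0.89, [249.5, 281.1])]
pin_top [(0.73, [233.5, 270.8])]
plate_back [(0.59, [303.6, 212.1])]
bar_nose [(0.57, [270.0, 267.8]), (0.53, [403.1, 177.6])]
lock [(0.69, [253.0, 296.9])]
wrist {'fov_y': 65.53063974035418, 'cx': 317.3986943544809, 'cy': 239.76362195378124, 'camera_from_world': array([[ 4.46400439e-01, -8.94833130e-01,  5.62966756e-04,
        -5.75107319e-01],
       [ 8.49573868e-01,  4.23624484e-01, -3.14271442e-01,
         4.26209794e-02],
       [ 2.80982012e-01,  1.40769191e-01,  9.49332999e-01,
        -3.80476039e-01],
       [ 0.00000000e+00,  0.00000000e+00,  0.00000000e+00,
         1.00000000e+00]])}
disc_top []
pin_top []
plate_back []
bar_nose []
lock []
```

View pics/scene0.png

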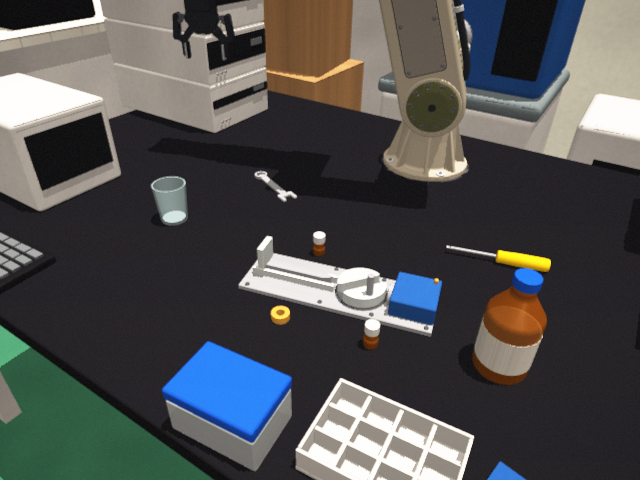

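View pics/side0.png

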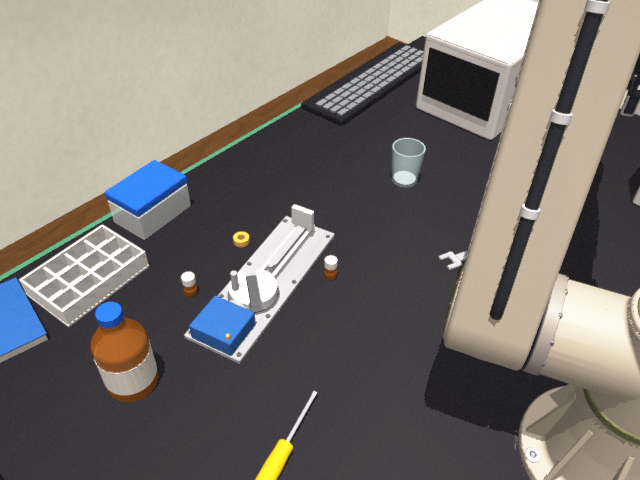

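```bash
cat > h.py <<'E'
from bench import r, viewer, spotter
import numpy as np, cv2
from scipy.spatial.transform import Rotation as R
def ray(n,px):
    p=viewer.camera_params(n); f=240/np.tan(np.radians(p['fov_y'])/2)
    T=p['camera_from_world']; d=np.array([(px[0]-p['cx'])/f,-(px[1]-p['cy'])/f,-1])
    Rm=T[:3,:3]; return -Rm.T@T[:3,3], Rm.T@d
def atz(n,px,z):
    c,d=ray(n,px); return (c+d*(z-c[2])/d[2])[:2]
def proj(n,X):
    p=viewer.camera_params(n); f=240/np.tan(np.radians(p['fov_y'])/2)
    T=p['camera_from_world']; X=np.atleast_2d(X); c=X@T[:3,:3].T+T[:3,3]
    return np.c_[p['cx']+f*c[:,0]/-c[:,2], p['cy']-f*c[:,1]/-c[:,2]]
def pose():
    s=r.state(); return s['ee_pos'], R.from_euler('xyz',s['tcp_rot'])
E
python3 - <<'E'
from h import *
pts={'scene':dict(disc_top=[362.8,282.2],pin_top=[367.7,276.3],plate_back=[260.9,249.2],bar_nose=[330.4,279.5],lock=[359.4,296.1]),
'side':dict(disc_top=[249.5,281.1],pin_top=[233.5,270.8],plate_back=[303.6,212.1],bar_nose=[270,267.8],lock=[253,296.9])}
z=dict(disc_top=.032,pin_top=.072,plate_back=.055,bar_nose=.022,lock=0)
for n in pts:
  for k in pts[n]: print(n,k,atz(n,pts[n][k],z[k]).round(4))
E
```

```text
scene disc_top [0.5775 0.1225]
scene pin_top [0.6041 0.1426]
scene plate_back [ 0.6241 -0.0607]
scene bar_nose [0.5919 0.0665]
scene lock [0.579  0.1192]
side disc_top [0.59   0.1168]
side pin_top [0.5985 0.1423]
side plate_back [ 0.6256 -0.0628]
side bar_nose [0.593  0.0633]
side lock [0.5807 0.12  ]
```

The views show the lock with the plate at about (265,250), the disc at (362,283), the pin at (369,284) and the blue block at (415,297) in scene. In side, the pin is at (234,280). I'll zoom in to refine the fit.

```bash
python3 - <<'E'
import cv2
a=cv2.imread('pics/scene0.png')[225:340,230:450]; cv2.imwrite('pics/sc_z.png',cv2.resize(a,None,fx=3.6,fy=3.6,interpolation=cv2.INTER_CUBIC))
a=cv2.imread('pics/side0.png')[195:365,175:345]; cv2.imwrite('pics/si_z.png',cv2.resize(a,None,fx=3.5,fy=3.5,interpolation=cv2.INTER_CUBIC))
E
```

```text
(no output)
```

View pics/sc_z.png

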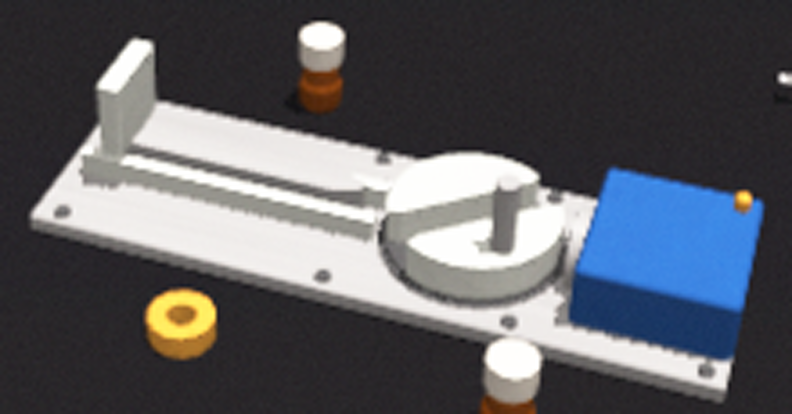

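View pics/si_z.png

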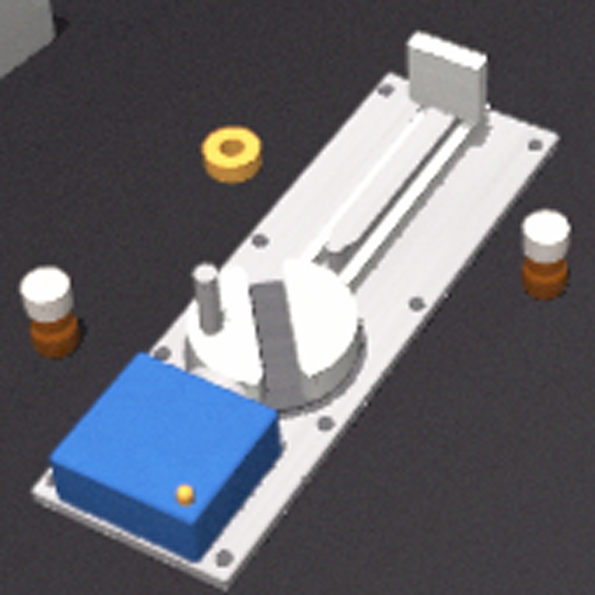

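```bash
cat > fit.py <<'E'
from h import *
from scipy.optimize import least_squares
S=lambda u,v:(230+u/3.6,225+v/3.6); Q=lambda u,v:(175+u/3.5,195+v/3.5)
obs=[('scene',(-.21,-.055,.01),S(33,217)),('scene',(.13,-.055,.01),S(723,390)),
('side',(-.21,-.055,.01),Q(391,73)),('side',(-.21,.055,.01),Q(557,137)),('side',(.13,-.055,.01),Q(36,490)),('side',(.13,.055,.01),Q(228,579)),
('scene',('p',-.186,-.022,.072),S(97,89)),('scene',('p',-.186,.022,.072),S(134,38)),('scene',('p',-.174,.022,.072),S(156,44)),
('side',('p',-.174,-.022,.072),Q(409,46)),('side',('p',-.174,.022,.072),Q(486,60)),('side',('p',-.186,-.022,.072),Q(416,34)),
('scene',('pin',),S(508,181)),('side',('pin',),Q(206,270)),('scene',(0,0,.032),(362.8,282.2)),('side',(0,0,.032),(249.5,281.1))]
def w(q,o):
    x0,y0,yw,t,a=q
    if o[0]=='p': l=np.array([o[1]+t,o[2],o[3]])
    elif o[0]=='pin': l=np.array([.03*np.cos(a),.03*np.sin(a),.072])
    else: l=np.array(o)
    c,s=np.cos(yw),np.sin(yw)
    return np.array([x0+c*l[0]-s*l[1],y0+s*l[0]+c*l[1],l[2]])
def res(q): return np.concatenate([(proj(n,w(q,o))[0]-px) for n,o,px in obs])
f=least_squares(res,[.583,.12,1.8,.005,-.5],loss='soft_l1'); print(f.x.round(4)); print(res(f.x).reshape(-1,2).round(1).tolist())
q=f.x
E
python3 fit.py; python3 - <<'E'
from h import *
for t in ['vial','nut','vial2']:
  for n in ['scene','side']:
    print(t,n,[(d['p'],atz(n,d['pixel'],0).round(3)) for d in spotter.mark_of(n,t)[:3]])
E
```

```text
[ 5.7750e-01  1.2140e-01  1.8085e+00  3.0000e-04 -9.2100e-01]
[[-1.0, -1.7], [1.1, -1.2], [-1.0, -0.6], [0.6, -1.0], [-2.2, -0.3], [-0.9, 0.6], [-0.1, -2.0], [0.0, -1.2], [0.0, -1.5], [-1.2, -0.9], [-2.6, 2.5], [-0.1, -1.1], [-0.1, -1.0], [-0.6, 0.0], [-0.6, -0.2], [3.1, 5.0]]
vial scene [(0.75, array([0.665, 0.185])), (0.68, array([ 0.516, -0.01 ])), (0.57, array([0.533, 0.1  ]))]
vial side [(0.85, array([ 0.513, -0.012])), (0.71, array([0.668, 0.187]))]
nut scene [(0.59, array([0.708, 0.039])), (0.21, array([ 0.57 , -0.353]))]
nut side [(0.68, array([0.711, 0.028]))]
vial2 scene [(0.75, array([0.665, 0.185])), (0.68, array([ 0.516, -0.01 ])), (0.57, array([0.533, 0.1  ]))]
vial2 side [(0.85, array([ 0.513, -0.012])), (0.71, array([0.668, 0.187]))]
```

```bash
cat >> h.py <<'E'
def togo(x,y,z,yaw,show=True):
    p,Rt=pose(); d=Rt.inv().apply(np.array([x,y,z])-p)
    G=R.from_euler('xyz',[np.pi,0,yaw]); rv=(Rt.inv()*G).as_rotvec()
    s=r.state(); print('t',round(s['time'],2),'pos',p.round(4),'rpy',s['tcp_rot'].round(3),'F',s['ft_force'].round(1),'open',round(s['opening'],2)); print('slide',d.round(4),'turn',rv.round(3),'joints',s['joints'].round(2))
X0,Y0,YAW=.5775,.1214,1.8085
def L(x,y): 
    c,s=np.cos(YAW),np.sin(YAW); return X0+c*x-s*y, Y0+s*x+c*y
def lockxy(p): 
    d=np.array(p[:2])-[X0,Y0]; c,s=np.cos(YAW),np.sin(YAW); return np.array([c*d[0]+s*d[1],-s*d[0]+c*d[1]])
E
python3 - <<'E'
from h import *
print(L(.05,-.028)); togo(*L(.05,-.028),.248,.4618)
c,_=ray('wrist',[320,240]); p,Rt=pose(); print('cam in tool',Rt.inv().apply(c-p), Rt.inv().apply(ray('wrist',[317,240])[1]))
E
```

```text
(np.float64(0.5929391005636299), np.float64(0.17658726459778673))
t 1.2 pos [ 0.2562 -0.5148  0.2483] rpy [3.142 0.    0.462] F [-0.1 -0.1 -0.6] open 1.0
slide [ 6.095e-01 -4.690e-01  3.000e-04] turn [ 0.  0. -0.] joints [-1.25  0.31  0.05  1.3   0.    1.43]
cam in tool [ 0.07968642 -0.00019948 -0.12657589] [-3.14861311e-01 -3.48740356e-04  9.49138440e-01]
```

carry_out(slide=[[0.03, -0.023, 0], [0.038, -0.029, 0], [0.038, -0.029, 0], [0.038, -0.029, 0], [0.038, -0.029, 0], [0.038, -0.029, 0], [0.038, -0.029, 0], [0.038, -0.029, 0]], turn=[[0, 0, 0], [0, 0, 0], [0, 0, 0], [0, 0, 0], [0, 0, 0], [0, 0, 0], [0, 0, 0], [0, 0, 0]], hand=255, newtons=40)

```text
time: 2.0
ee_pos: [0.421, -0.1789, 0.2486]
tcp_rot: [3.141, -0.0, 0.461]
ft_force: [1.1, -0.5, -0.7]
opening: -0.001
```

carry_out(slide=[[0.038, -0.029, 0], [0.038, -0.029, 0], [0.038, -0.029, 0], [0.038, -0.029, 0], [0.038, -0.029, 0], [0.038, -0.029, 0], [0.038, -0.029, 0], [0.03, -0.023, 0]], turn=[[0, 0, 0], [0, 0, 0], [0, 0, 0], [0, 0, 0], [0, 0, 0], [0, 0, 0], [0, 0, 0], [0, 0, 0]])

```text
time: 2.8
ee_pos: [0.5856, 0.1563, 0.2482]
tcp_rot: [3.141, -0.001, 0.463]
ft_force: [0.6, 0.3, -0.4]
opening: 0.001
```

carry_out(slide=[[0, 0, 0], [0, 0, 0], [0, 0, 0], [0, 0, 0], [0, 0, 0], [0, 0, 0], [0, 0, 0], [0, 0, 0]], turn=[[0, 0, -0.14], [0, 0, -0.14], [0, 0, -0.14], [0, 0, -0.14], [0, 0, -0.14], [0, 0, -0.14], [0, 0, -0.14], [0, 0, -0.14]])

```text
time: 3.6
ee_pos: [0.5848, 0.1536, 0.2482]
tcp_rot: [-3.142, 0.0, 1.588]
ft_force: [0.4, 0.2, 0.5]
opening: 0.002
```

```bash
python3 - <<'E'
from h import *
togo(*L(.05,-.028),.248,YAW)
im=viewer.get_image('wrist'); cv2.imwrite("pics/w1.png",im[:,:,::-1])
E
```

```text
t 3.6 pos [0.5848 0.1536 0.2482] rpy [-3.142  0.     1.588] F [0.4 0.2 0.5] open 0.0
slide [0.0228 0.0085 0.0002] turn [-0.     0.    -0.221] joints [ 0.12  0.37  0.13  1.33 -0.    1.68]
```

View pics/w1.png

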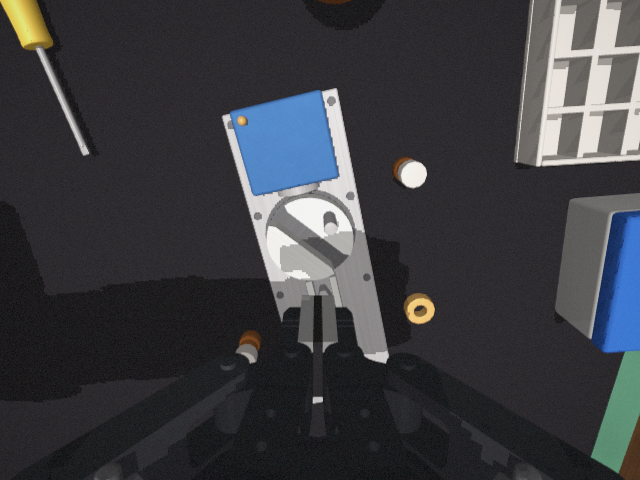

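The wrist view shows the disc at about (310,236), the pin at (331,225), the block corners and the plate edges. I'll check the fit against it.

```bash
cat > ov.py <<'E'
from h import *
import sys
def overlay(n,src,dst,a,crop,k,q=None):
    im=cv2.imread(src)
    def P(x,y,z): return proj(n,[*L(x,y),z])[0]
    def line(pts,col,closed=True):
        pp=np.array([P(*p) for p in pts]); pp=((pp-[crop[0],crop[1]])*k).astype(int); cv2.polylines(big,[pp],closed,col,1)
    c=im[crop[1]:crop[3],crop[0]:crop[2]]; global big; big=cv2.resize(c,None,fx=k,fy=k,interpolation=cv2.INTER_CUBIC)
    line([(-.21,-.055,.01),(.13,-.055,.01),(.13,.055,.01),(-.21,.055,.01)],(0,255,0))
    th=np.linspace(0,6.28,60); line([(.042*np.cos(t),.042*np.sin(t),.032) for t in th],(0,0,255))
    u=np.array([np.cos(a),np.sin(a)]); v=np.array([-u[1],u[0]])
    for s in (-1,1):
        e=[s*.0095*u+w*.041*v for w in (-1,1)]; line([(*e[0],.032),(*e[1],.032)],(255,0,255),False)
    line([(*(.03*u+.006*np.array([np.cos(t),np.sin(t)])),.072) for t in th],(0,255,255))
    cv2.imwrite(dst,big)
E
python3 - <<'E'
from ov import *
overlay('wrist','pics/w1.png','pics/w1o.png',-.921,(200,70,400,370),2)
E
```

```text
(no output)
```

View pics/w1o.png

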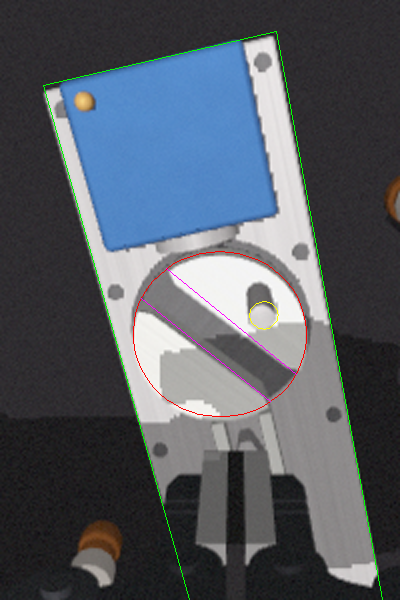

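carry_out(slide=[[0.013, 0.004, 0], [0.012, 0.004, 0], [0, 0, 0.03], [0, 0, 0.045], [0, 0, 0.04], [0, 0, 0.03], [0, 0, 0], [0, 0, 0]], turn=[[0, 0, -0.11], [0, 0, -0.11], [0, 0, 0], [0, 0, 0], [0, 0, 0], [0, 0, 0], [0, 0, 0], [0, 0, 0]])

```text
time: 4.45
ee_pos: [0.5911, 0.179, 0.1035]
tcp_rot: [-3.141, 0.0, 1.8]
ft_force: [0.1, 0.5, 0.6]
opening: 0.001
```

```bash
python3 - <<'E'
from h import *
togo(*L(.05,-.028),.071,YAW); print(lockxy(pose()[0]))
im=viewer.get_image('wrist'); cv2.imwrite("pics/w2.png",im[:,:,::-1])
im=viewer.get_image('side'); cv2.imwrite("pics/s2.png",cv2.resize(im[150:400,100:420,::-1],None,fx=2.4,fy=2.4))
E
```

```text
t 4.45 pos [0.5911 0.179  0.1035] rpy [-3.141  0.     1.8  ] F [0.1 0.5 0.6] open 0.0
slide [-0.0028  0.0013  0.0325] turn [-0.001  0.    -0.008] joints [ 0.16  0.47 -0.08  1.02 -0.    1.51]
[ 0.05278069 -0.02676597]
```

View pics/s2.png

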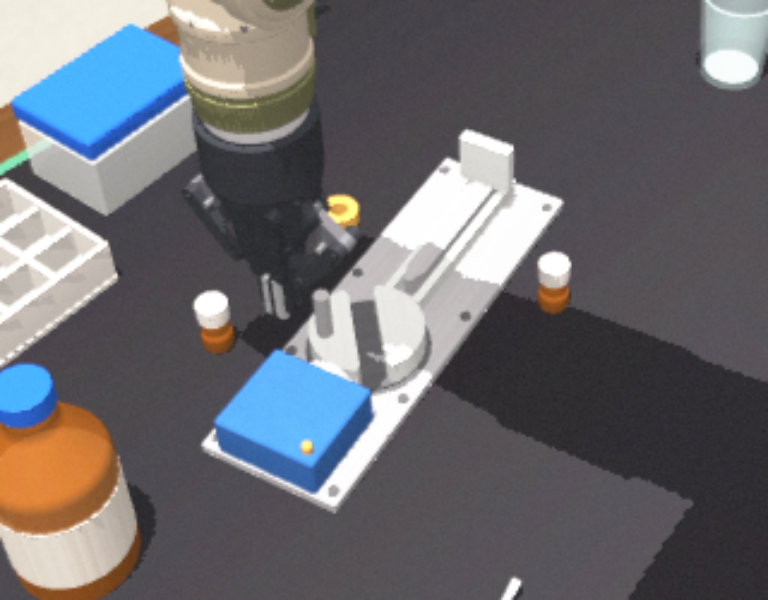

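View pics/w2.png

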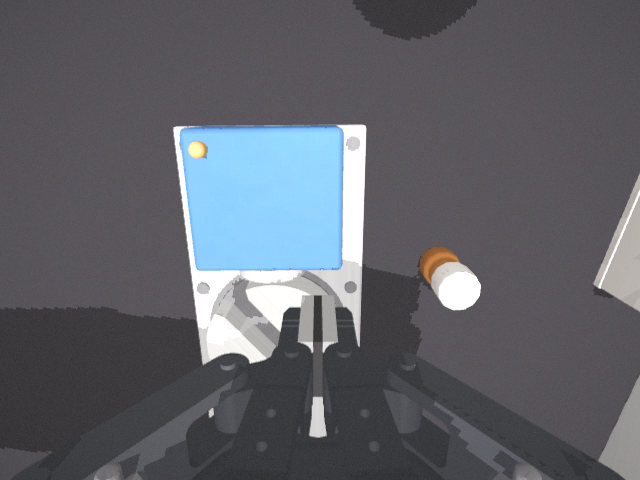

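carry_out(slide=[[0, 0.001, 0.01], [0, 0, 0.012], [0, 0, 0.01], [0, 0, 0]], turn=[[0, 0, -0.008], [0, 0, 0], [0, 0, 0], [0, 0, 0]])

```text
time: 4.95
ee_pos: [0.5906, 0.179, 0.0691]
tcp_rot: [-3.138, -0.0, 1.81]
ft_force: [-0.5, 0.2, -1.2]
opening: -0.001
```

```bash
python3 - <<'E'
from h import *
togo(*L(.035,-.028),.071,YAW); print(lockxy(pose()[0]))
for n in ['side','scene']:
  im=viewer.get_image(n); cv2.imwrite(f"pics/{n}3.png",cv2.resize(im[180:380,180:450,::-1],None,fx=2.8,fy=2.8))
E
```

```text
t 4.95 pos [0.5906 0.179  0.0691] rpy [-3.138 -0.     1.81 ] F [-0.5  0.2 -1.2] open -0.0
slide [-0.0179  0.0017 -0.0019] turn [-0.004 -0.     0.001] joints [ 0.16  0.5  -0.13  0.95 -0.    1.5 ]
[ 0.05288563 -0.0262712 ]
```

View pics/side3.png

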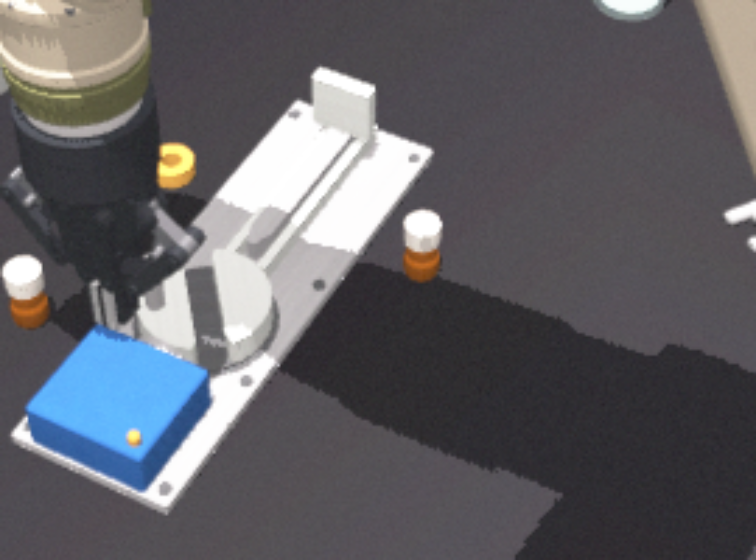

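View pics/scene3.png

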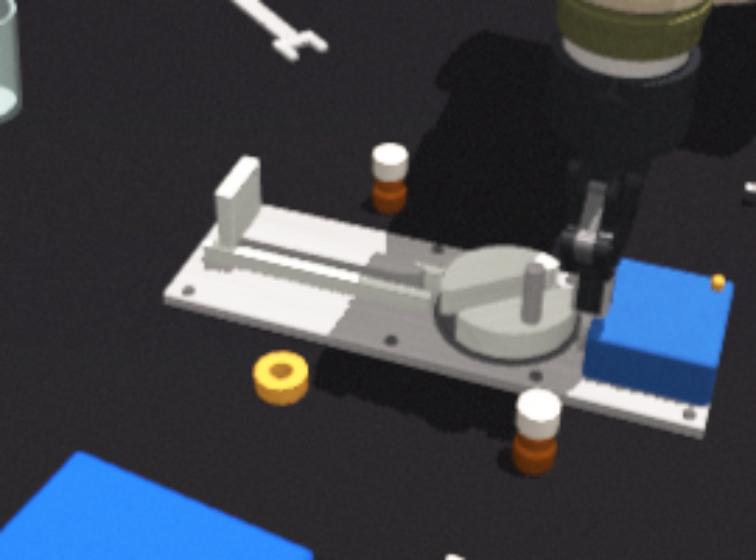

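carry_out(slide=[[-0.006, 0.001, 0], [-0.006, 0.001, 0], [-0.005, 0, 0], [-0.004, 0, 0], [-0.003, 0, 0], [-0.003, 0, 0], [0, 0, 0]], turn=[[0, 0, 0], [0, 0, 0], [0, 0, 0], [0, 0, 0], [0, 0, 0], [0, 0, 0], [0, 0, 0]])

```text
time: 5.75
ee_pos: [0.6024, 0.1548, 0.072]
tcp_rot: [3.137, -0.002, 1.811]
ft_force: [1.9, 3.5, 0.5]
opening: 0.002
```

```bash
python3 - <<'E'
from h import *
togo(*L(.017,-.028),.070,YAW); print(lockxy(pose()[0]))
for n in ['side','scene']:
  im=viewer.get_image(n); cv2.imwrite(f"pics/{n}4.png",cv2.resize(im[180:380,180:450,::-1],None,fx=2.8,fy=2.8))
E
```

```text
t 5.75 pos [0.6024 0.1548 0.072 ] rpy [ 3.137e+00 -2.000e-03  1.811e+00] F [1.9 3.5 0.5] open 0.0
slide [-0.0096 -0.0041  0.002 ] turn [ 0.004 -0.002  0.002] joints [ 0.12  0.5  -0.12  0.95  0.    1.45]
[ 0.02656291 -0.03209588]
```

View pics/scene4.png

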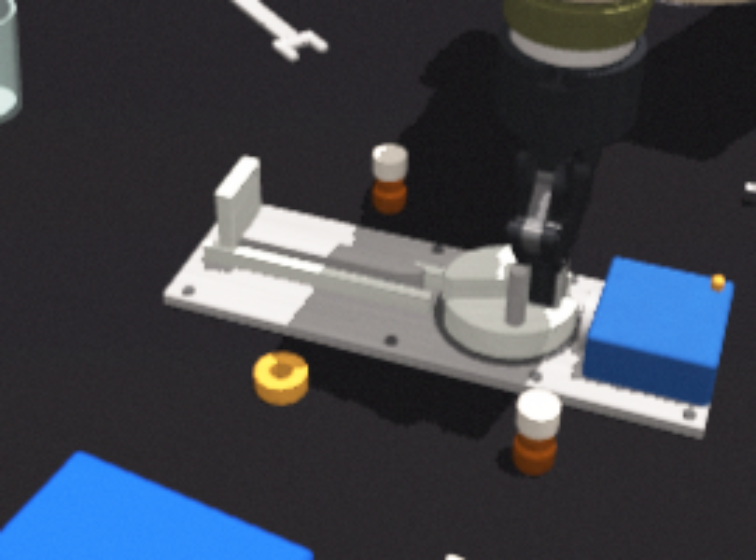

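carry_out(slide=[[-0.003, -0.001, 0], [-0.003, -0.001, 0], [-0.002, 0, 0], [-0.001, 0, 0], [0, 0, 0], [0, 0, 0]], turn=[[0, 0, 0], [0, 0, 0], [0, 0, 0], [0, 0, 0], [0, 0, 0], [0, 0, 0]])

```text
time: 6.45
ee_pos: [0.6003, 0.1438, 0.0712]
tcp_rot: [-3.141, 0.001, 1.809]
ft_force: [-1.0, 1.1, 0.4]
opening: 0.005
```

```bash
cat > look.py <<'E'
from h import *
import sys
k=sys.argv[1]
togo(*L(.017,-.028),.070,YAW); print(lockxy(pose()[0]))
a=viewer.get_image('scene')[225:340,300:450,::-1]; b=viewer.get_image('side')[230:345,185:335,::-1]
cv2.imwrite(f'pics/c{k}.png',np.vstack([cv2.resize(v,None,fx=2.6*1.9/1.9,fy=2.6,interpolation=cv2.INTER_CUBIC) for v in (a,b)]))
for n in ('scene','side'):
    for d in spotter.mark_of(n,'pin_top')[:2]:
        l=lockxy(atz(n,d['pixel'],.072)); print(n,d['p'],l.round(4),'ang',np.arctan2(l[1],l[0]).round(3))
E
python3 look.py 5
```

```text
t 6.45 pos [0.6003 0.1438 0.0712] rpy [-3.141e+00  1.000e-03  1.809e+00] F [-1.   1.1  0.4] open 0.01
slide [0.0006 0.0005 0.0012] turn [-0.001  0.001  0.001] joints [ 0.11  0.5  -0.13  0.95 -0.    1.44]
[ 0.01635912 -0.02747113]
scene 0.84 [-0.0007 -0.0324] ang -1.593
side 0.56 [-0.0054 -0.0335] ang -1.731
```

View pics/c5.png

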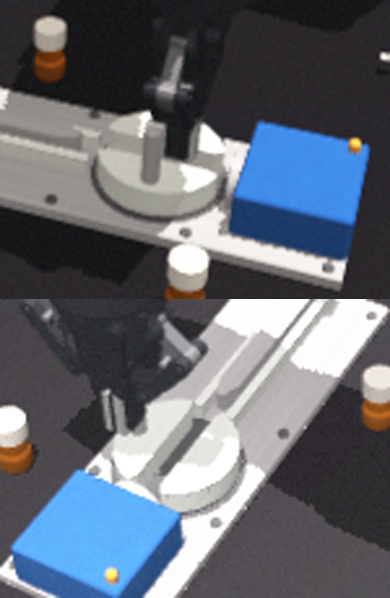

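carry_out(slide=[[0.008, 0, 0], [0.012, 0, 0], [0, 0, -0.03], [0, 0, -0.04], [-0.01, 0, -0.045], [-0.02, 0, -0.045], [-0.02, 0, -0.02], [0, 0, 0]], turn=[[0, 0, 0], [0, 0, 0], [0, 0, 0], [0, 0, 0], [0, 0, 0], [0, 0, 0], [0, 0, 0], [0, 0, 0]])

```text
time: 7.45
ee_pos: [0.61, 0.1144, 0.2557]
tcp_rot: [3.134, 0.002, 1.808]
ft_force: [0.9, 0.3, -0.4]
opening: -0.002
```

```bash
python3 look.py 6; python3 - <<'E'
from ov import *
im=viewer.get_image('wrist'); cv2.imwrite("pics/w6.png",im[:,:,::-1])
overlay('wrist','pics/w6.png','pics/w6o.png',-1.571,(200,90,440,390),2)
E
```

```text
t 7.45 pos [0.61   0.1144 0.2557] rpy [3.134e+00 2.000e-03 1.808e+00] F [ 0.9  0.3 -0.4] open -0.0
slide [ 0.0319 -0.0034  0.1856] turn [ 0.008  0.002 -0.   ] joints [ 0.06  0.4   0.18  1.35 -0.    1.39]
[-0.01448767 -0.02996893]
scene 0.68 [ 0.0044 -0.0352] ang -1.447
scene 0.51 [0.2135 0.091 ] ang 0.403
side 0.8 [-0.0008 -0.0329] ang -1.596
```

View pics/w6o.png

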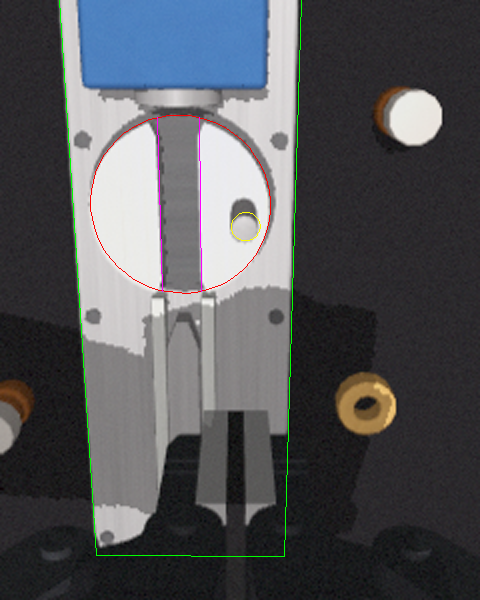

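View pics/c6.png

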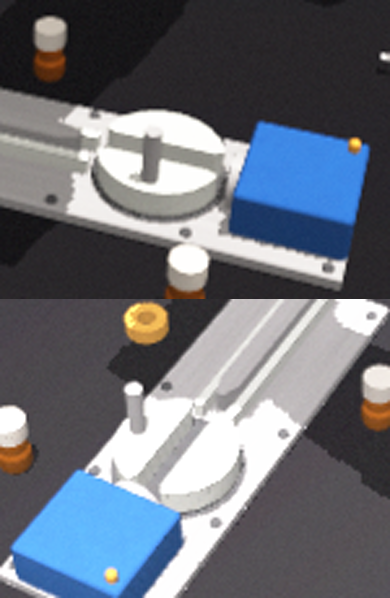

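carry_out(slide=[[-0.025, -0.005, 0], [-0.04, -0.005, 0], [-0.045, -0.005, 0], [-0.045, -0.005, 0], [-0.04, -0.005, 0], [-0.017, -0.004, 0], [0, 0, 0.04], [0, 0, 0.04]], turn=[[0, 0, 0], [0, 0, 0], [0, 0, 0], [0, 0, 0], [0, 0, 0], [0, 0, 0], [0, 0, 0], [0, 0, 0]])

```text
time: 8.5
ee_pos: [0.6302, -0.0978, 0.1705]
tcp_rot: [3.14, 0.0, 1.809]
ft_force: [0.7, -0.2, -1.0]
opening: -0.001
```

```bash
python3 - <<'E'
from h import *
togo(*L(-.225,0),.059,YAW); print(lockxy(pose()[0]))
im=viewer.get_image('wrist'); cv2.imwrite("pics/w7.png",im[:,:,::-1])
E
```

```text
t 8.5 pos [ 0.6302 -0.0978  0.1705] rpy [3.14  0.    1.809] F [ 0.7 -0.2 -1. ] open -0.0
slide [0.0005 0.0002 0.1115] turn [0.002 0.    0.001] joints [-0.28  0.46  0.08  1.18  0.    1.05]
[-0.22542738  0.00034688]
```

View pics/w7.png

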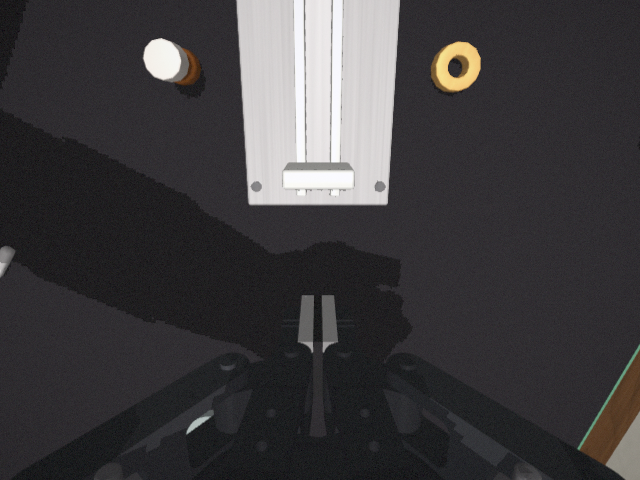

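carry_out(slide=[[0, 0, 0.03], [0, 0, 0.035], [0, 0, 0.03], [0, 0, 0.015], [0.006, 0, 0], [0.006, 0, 0], [0, 0, 0], [0, 0, 0]], turn=[[0, 0, 0], [0, 0, 0], [0, 0, 0], [0, 0, 0], [0, 0, 0], [0, 0, 0], [0, 0, 0], [0, 0, 0]])

```text
time: 9.35
ee_pos: [0.6279, -0.0856, 0.063]
tcp_rot: [3.139, 0.001, 1.811]
ft_force: [0.5, -0.2, -0.4]
opening: -0.002
```

carry_out(slide=[[0.006, 0, 0], [0.006, 0, 0], [0.006, 0, 0], [0.006, 0, 0], [0.006, 0, 0], [0.006, 0, 0], [0, 0, 0]], turn=[[0, 0, 0], [0, 0, 0], [0, 0, 0], [0, 0, 0], [0, 0, 0], [0, 0, 0], [0, 0, 0]])

```text
time: 10.05
ee_pos: [0.6181, -0.0499, 0.0613]
tcp_rot: [-3.141, -0.001, 1.811]
ft_force: [-0.3, -0.0, -0.4]
opening: 0.001
```

```bash
python3 - <<'E'
from h import *
togo(*L(-.072,0),.059,YAW); print(lockxy(pose()[0]))
for n in ['side','scene']:
  im=viewer.get_image(n); cv2.imwrite(f"pics/{n}8.png",cv2.resize(im[180:380,180:450,::-1],None,fx=2.8,fy=2.8))
E
```

```text
t 10.05 pos [ 0.6181 -0.0499  0.0613] rpy [-3.141e+00 -1.000e-03  1.811e+00] F [-0.3 -0.  -0.4] open 0.0
slide [0.1041 0.0011 0.0023] turn [-0.    -0.001  0.002] joints [-0.21  0.51 -0.13  0.93  0.    1.12]
[-0.17607233  0.0008853 ]
```

View pics/scene8.png

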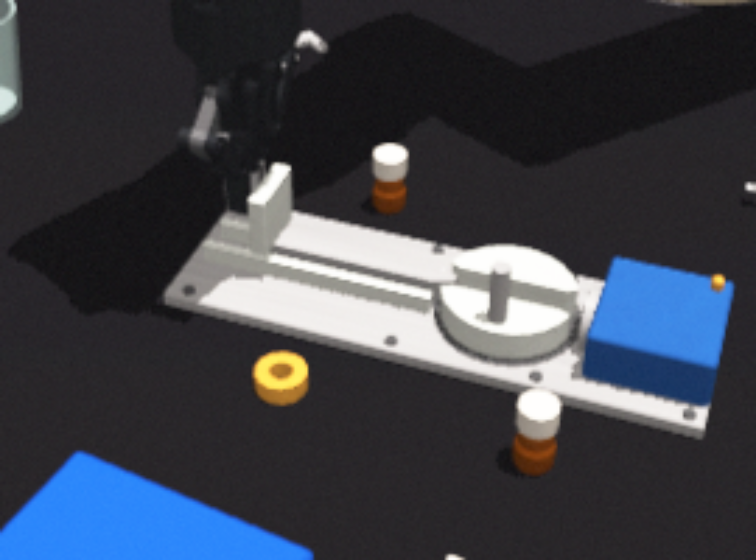

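View pics/side8.png

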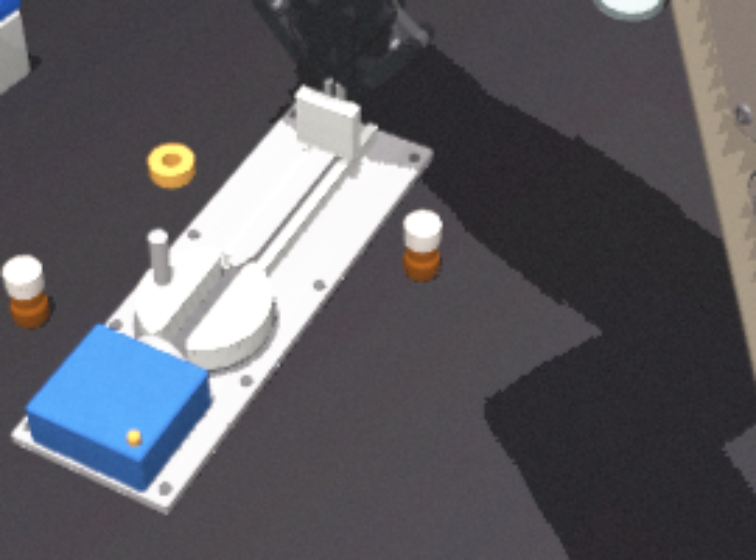

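carry_out(slide=[[0.004, 0, 0], [0.004, 0, 0], [0.004, 0, 0], [0.004, 0, 0], [0.004, 0, 0]], turn=[[0, 0, 0], [0, 0, 0], [0, 0, 0], [0, 0, 0], [0, 0, 0]])

```text
time: 10.65
ee_pos: [0.6135, -0.0314, 0.0612]
tcp_rot: [-3.141, 0.0, 1.81]
ft_force: [0.6, -0.8, -0.3]
opening: -0.001
```

carry_out(slide=[[0.005, 0, 0], [0.005, 0, 0], [0.005, 0, 0], [0.005, 0, 0], [0.005, 0, 0]], turn=[[0, 0, 0], [0, 0, 0], [0, 0, 0], [0, 0, 0], [0, 0, 0]])

```text
time: 11.15
ee_pos: [0.6076, -0.0069, 0.0613]
tcp_rot: [-3.141, 0.0, 1.81]
ft_force: [-0.6, -1.0, -1.6]
opening: 0.001
```

carry_out(slide=[[0.005, 0, 0], [0.005, 0, 0], [0.005, 0, 0], [0.005, 0, 0], [0.005, 0, 0]], turn=[[0, 0, 0], [0, 0, 0], [0, 0, 0], [0, 0, 0], [0, 0, 0]])

```text
time: 11.65
ee_pos: [0.6017, 0.0174, 0.0613]
tcp_rot: [-3.141, 0.0, 1.81]
ft_force: [-0.6, -2.1, -0.7]
opening: -0.001
```

```bash
python3 - <<'E'
from h import *
togo(*L(-.072,0),.059,YAW); print(lockxy(pose()[0]))
for n in ['scene']:
  im=viewer.get_image(n); cv2.imwrite(f"pics/{n}9.png",cv2.resize(im[180:380,180:450,::-1],None,fx=2.8,fy=2.8))
E
```

```text
t 11.65 pos [0.6017 0.0174 0.0613] rpy [-3.141  0.     1.81 ] F [-0.6 -2.1 -0.7] open -0.0
slide [0.0348 0.001  0.0023] turn [-0.     0.     0.001] joints [-0.1   0.48 -0.18  0.91 -0.    1.23]
[-0.10681798  0.00098937]
```

View pics/scene9.png

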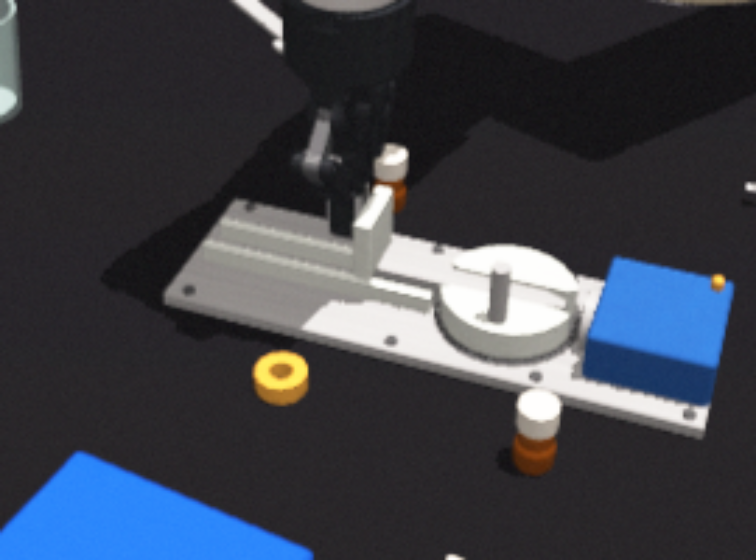

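Passing through the slot with low force. 35 mm remain; I'll go slower towards the stop.

carry_out(slide=[[0.005, 0, 0], [0.005, 0, 0], [0.005, 0, 0], [0.005, 0, 0], [0.005, 0, 0]], turn=[[0, 0, 0], [0, 0, 0], [0, 0, 0], [0, 0, 0], [0, 0, 0]])

```text
time: 12.2
ee_pos: [0.5959, 0.0416, 0.0614]
tcp_rot: [3.141, 0.0, 1.81]
ft_force: [-0.0, -1.4, 0.2]
opening: -0.004
```

carry_out(slide=[[0.002, 0, 0], [0.002, 0, 0], [0.001, 0, 0], [0.001, 0, 0], [0, 0, 0]], turn=[[0, 0, 0], [0, 0, 0], [0, 0, 0], [0, 0, 0], [0, 0, 0]])

```text
time: 12.7
ee_pos: [0.5946, 0.0472, 0.0614]
tcp_rot: [3.141, -0.0, 1.81]
ft_force: [-0.2, -1.2, 0.9]
opening: -0.001
```

carry_out(slide=[[0.001, 0, 0], [0.001, 0, 0], [0.001, 0, 0], [0, 0, 0]], turn=[[0, 0, 0], [0, 0, 0], [0, 0, 0], [0, 0, 0]])

```text
time: 13.1
ee_pos: [0.5939, 0.0501, 0.0613]
tcp_rot: [3.141, -0.0, 1.81]
ft_force: [0.2, -1.1, 0.4]
opening: 0.001
```

```bash
python3 - <<'E'
from h import *
togo(*L(-.072,0),.059,YAW); print(lockxy(pose()[0]))
E
```

```text
t 13.1 pos [0.5939 0.0501 0.0613] rpy [ 3.141 -0.     1.81 ] F [ 0.2 -1.1  0.4] open 0.0
slide [0.0011 0.0009 0.0023] turn [ 0.    -0.     0.001] joints [-0.05  0.47 -0.2   0.9   0.    1.28]
[-0.07314133  0.00087497]
```

carry_out(slide=[[0.001, 0, 0], [0.001, 0, 0], [0, 0, 0]], turn=[[0, 0, 0], [0, 0, 0], [0, 0, 0]])

```text
time: 13.4
ee_pos: [0.5938, 0.0504, 0.0614]
tcp_rot: [3.142, 0.003, 1.809]
ft_force: [0.7, -7.0, 0.2]
opening: 0.0
```

carry_out(slide=[[0.001, 0, 0], [0, 0, 0]], turn=[[0, 0, 0], [0, 0, 0]])

```text
time: 13.6
ee_pos: [0.5938, 0.0505, 0.0614]
tcp_rot: [-3.141, 0.005, 1.808]
ft_force: [1.0, -10.3, -1.2]
opening: 0.005
```

carry_out(slide=[[0.001, 0, 0], [0, 0, 0]], turn=[[0, 0, 0], [0, 0, 0]])

```text
time: 13.8
ee_pos: [0.5938, 0.0505, 0.0615]
tcp_rot: [-3.141, 0.007, 1.807]
ft_force: [2.0, -12.5, -0.6]
opening: -0.001
```

Contact is firm and the TCP no longer moves, with the force rising: the bar is at its stop. Backing off and checking.

carry_out(slide=[[-0.006, 0, 0], [-0.012, 0, 0], [-0.012, 0, 0], [0, 0, -0.03], [0, 0, -0.045], [0, 0, -0.045], [0, 0, -0.04], [0, 0, 0]], turn=[[0, 0, 0], [0, 0, 0], [0, 0, 0], [0, 0, 0], [0, 0, 0], [0, 0, 0], [0, 0, 0], [0, 0, 0]])

```text
time: 14.6
ee_pos: [0.6033, 0.024, 0.2282]
tcp_rot: [3.131, 0.003, 1.81]
ft_force: [1.1, -1.1, -0.6]
opening: -0.001
```

```bash
python3 - <<'E'
from ov import *
togo(*L(-.1,0),.22,YAW)
im=viewer.get_image('wrist'); cv2.imwrite("pics/w10.png",im[:,:,::-1])
overlay('wrist','pics/w10.png','pics/w10o.png',-1.571,(180,0,460,290),2)
for n in ['scene','side']:
  im=viewer.get_image(n); cv2.imwrite(f"pics/{n}10.png",cv2.resize(im[180:380,180:450,::-1],None,fx=2.8,fy=2.8))
  for t in ['plate_back','pin_top','vial','nut']:
    z=dict(plate_back=.055,pin_top=.072).get(t,0)
    for d in spotter.mark_of(n,t)[:2]:
      w=atz(n,d['pixel'],z); print(n,t,d['p'],w.round(3),'lock',lockxy(w).round(4))
E
```

```text
t 14.6 pos [0.6033 0.024  0.2282] rpy [3.131e+00 3.000e-03 1.810e+00] F [ 1.1 -1.1 -0.6] open -0.0
slide [ 0.0008 -0.0022  0.0081] turn [0.011 0.003 0.001] joints [-0.09  0.37  0.07  1.27  0.    1.24]
scene plate_back 0.88 [0.583 0.052] lock [-0.0687  0.0114]
scene pin_top 0.78 [0.611 0.129] lock [-0.0004 -0.0348]
scene vial 0.74 [0.663 0.19 ] lock [ 0.0465 -0.0996]
scene vial 0.66 [ 0.521 -0.014] lock [-0.1186  0.0864]
scene nut 0.84 [0.705 0.035] lock [-0.1134 -0.1033]
scene nut 0.29 [0.531 0.019] lock [-0.0884  0.0696]
side plate_back 0.84 [0.599 0.061] lock [-0.0637 -0.0069]
side pin_top 0.79 [0.605 0.124] lock [-0.0035 -0.027 ]
side vial 0.65 [0.671 0.189] lock [ 0.0436 -0.1068]
side vial 0.57 [ 0.518 -0.009] lock [-0.1122  0.0887]
side nut 0.79 [0.709 0.024] lock [-0.1259 -0.1049]
```

View pics/w10o.png

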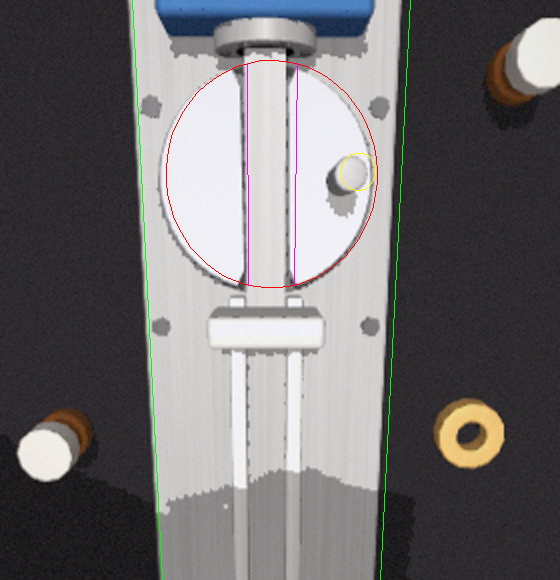

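View pics/scene10.png

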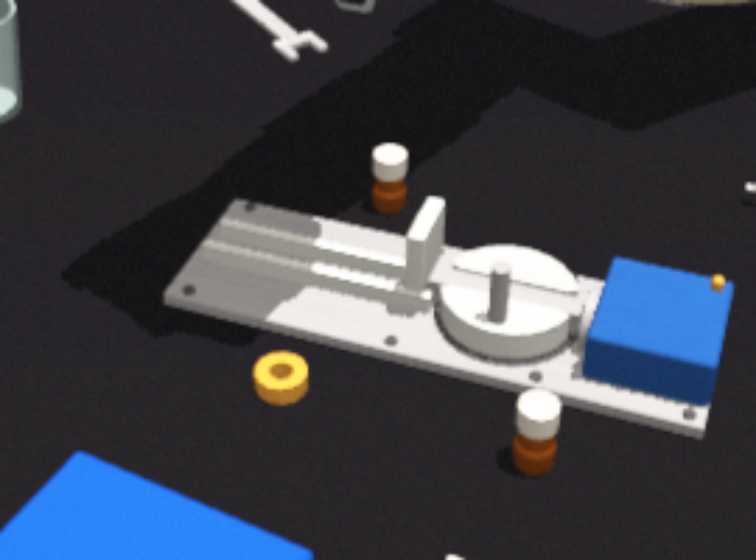

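The bar runs through the disc into the block, with the plate at its end position. The vials and nut haven't moved. Handing in.

```bash
python3 -c "
from bench import r
print(r.finish_job())"
```

```text
the job is handed in; nothing more can be done
None
```

The probe bar is fully home in the blue inlet block, with the disc lined up first, and I handed the job in at about 15 s of the 64 s allowed.

**Disc:** I pushed the pin with the closed fingertips, from about -0.92 rad to about -1.57 rad, using about 4 N. The wrist view then showed the slot parallel to the bar to within about 0.03 rad.

**Bar:** I pushed the plate through the slot with 1–2 N. At the end the arm stopped moving and the force rose to about 12 N, so I took that as the stop and went no further. The tool was then within 1 mm of where full travel should put it.

**Last checks:** With the arm backed well clear, the pictures show the bar through the disc and in the block, and the vials and nut where they stood. I did not re-measure the bottle, beaker, spanner or screwdriver at the end; the arm stayed well above them throughout.

**Disagreements:** The network's marks for the plate's rear face put it 3–8 mm short of full travel or slightly off to the side. Its pin marks also scattered by about 0.1 rad. I relied on the stop contact, the tool position and the wrist view instead.

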